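# Free the sculptor's turntable: park its index pin and turn the piece

## Task

The bench turntable under the small lattice sculpture is locked by its spring-loaded index pin. Draw the pin out by its handle and lay the handle over into the side notch so that the pin stays parked, without forcing it against the housing; then turn the wheel with the piece a quarter turn anticlockwise, seen from above, and leave it there at rest with the pin still parked. Do not touch the sculpture itself, and leave the brush, pot and can where they stand.

Things in the scene. Friction and masses are not known exactly. Their poses are not given: they have to be found in the camera images.
- stand: Fixed bench turntable: dark cast base (190 mm disc) with a 50 mm wide bracket running out 220 mm from the centre, which carries the index plunger. Origin: on the table under the wheel's centre; z up; +x points from the centre along the plunger's bore, outwards (the way the pin is drawn), +y square to it. Bore axis 51 mm above the table. The wheel cannot turn until the pin is out of its ring.
- wheel (a joint): Turn of the wheel about the vertical through the stand's origin, rad, 0 as locked (within 0.01), growing anticlockwise seen from above. With the pin out it turns freely and stays where it is left (friction 0.12 N m). Steel index ring of 118 mm radius, 44 to 58 mm above the table, with 12 notches 15 mm wide in its rim; on it a grey disc of 104 mm radius, top at 70 mm.
- board (a point): Centre of the top of the square plywood baseboard fixed on the disc: 145 x 145 mm, 70 to 94 mm above the table, on the wheel's axis; it turns with the wheel, and its sides lie along the stand's x and y when the wheel is at 0. Its sides may be pushed.
- piece: The lattice sculpture of thin grey bars fixed on the middle of the baseboard: 70 x 70 mm up to 157 mm above the table, then a tower 36 x 36 mm up to 218 mm. Origin: at the centre of its foot, 97 mm above the table. It turns with the wheel. Fragile: not to be touched.
- housing: Steel plunger housing on the bracket, a fixed block: in the stand's frame x 132 to 212 mm, y -16 to 16 mm, top 69 mm above the table. In its top runs a straight slot 13 mm wide (y -6.5 to 6.5 mm, x 153.5 to 198.5 mm) in which the handle's rod stands and slides. Origin and axes: those of the stand.
- notch (a point): Mouth of the side notch in the housing's -y wall, at x 187, y -16, z 55 mm in the stand's frame. The notch is 13 mm wide (x 180.5 to 193.5 mm), open at the top into the slot and cut down to z 46.5 mm. Below z 62 mm it is undercut 4 mm towards the wheel (from x 176.5 mm): a handle laid right over is drawn back under the lip by the spring and stays there.
- bolt_draw (a joint): How far the pin (12 mm thick) is drawn out along the stand's +x, m: 0 = home, locking the wheel; out of the ring from 0.018; the rod can enter the side notch between 0.0255 and 0.0285; about 0.0215 when parked in the undercut; the slot's end stops it at about 0.0335. The spring pushes it home with 5 N at 0, 9 N at 0.03.
- bolt_turn (a joint): Turn of the pin with its handle about the bore's axis, rad: 0 = handle upright, growing as it is laid over to the stand's -y side. The slot holds it within about 0.1 of upright or less, except at the notch; 1.40 = fully laid over in the notch (stop). It slips under the notch's lip beyond about 1.25.
- handle: The pin's handle: steel rod 10 mm thick with a black ball knob 22 mm across at its end. Origin: on the bore's axis where the rod starts, at x = 160 mm + bolt_draw in the stand's frame, 51 mm above the table; its z axis runs along the rod to the knob, whose centre is at z = 46 mm.
- knob (a point): Centre of the ball knob (22 mm across), 97 mm above the table when the handle is upright, about 59 mm when it is laid over.
- brush: Bystander: bench brush with dark wooden back, 200 x 50 x 52 mm high, bristles down; origin under its centre, long side along its x.
- pot: Bystander: white ceramic pot, 72 mm wide, 60 mm high; origin under its centre.
- can: Bystander: white spray can, 52 mm wide, 150 mm high; origin under its centre.

How it is judged:
On the way:
1. the pin is drawn out and parked: the handle laid over into the side notch (more than 1.15 rad) and drawn back under its lip (bolt_draw between 0.019 and 0.0242) (value of joint bolt_turn above 1.15 rad and value of joint bolt_draw between 0.019 and 0.0242 m), for 0.2 s.
At the end, for the whole second after the job is handed in: The pin is parked (bolt_turn above 1.15 rad, bolt_draw between 0.019 and 0.0242 m), the wheel stands a quarter turn anticlockwise from its start (1.57 rad, within 0.2) and is at rest (all of step 1 and value of joint wheel between 1.37 and 1.77 rad and velocity of joint wheel between -0.05 and 0.05 rad/s); the robot touches nothing.
It fails at once if the handle is forced against its housing with more than 80 N (contact force between handle and housing above 80 N).
It fails at once if the sculpture is touched with more than 1 N (contact force between piece and anything else above 1 N).
It fails at once if the brush is shifted by more than 25 mm (distance of brush from where it was at the start of the episode above 0.025 m).
It fails at once if the pot is shifted by more than 25 mm (distance of pot from where it was at the start of the episode above 0.025 m).
It fails at once if the can is shifted by more than 25 mm (distance of can from where it was at the start of the episode above 0.025 m).
It also fails if it takes over 54 s, if anything falls off the work surface, if the arm or the gripper's body presses on something with over 40 N, if the wrist force passes 120 N, or if a joint passes its speed limit or range.

## Robot

A 6-joint arm with a two-finger parallel gripper is mounted at the origin on the work surface. World frame = base frame: x ahead of the robot, y to its left, z up, the work surface at z = 0. Lengths are in m, angles in rad, forces in N, time in s.
With the tool pointing down it reaches from about 0.35 to 0.725 m from the base axis. Payload 4.3 kg.
Tool frame: the origin (TCP) lies at the very end of the fingers, on their centre line; the grasp point (between the pads) lies 19 mm behind it (r.grip_point_offset is the distance from the TCP to the grasp point, in m); z points along the fingers, y is the line along which they close (so a half turn about z gives the same grasp; the last joint's range is limited). The gripper opens to 85 mm and grips with 20 to 120 N. Pads are 22 mm wide; open, the fingers measure 114 mm over their backs; the gripper's body (76 mm by 85 mm) begins 54 mm behind the grasp point. The pads swing forward as they close: fully open they stand 13 mm farther back than shut.
Start: joints at [1.113, 0.377, 0.081, 1.274, 0, 1.46], TCP at [0.196, 0.541, 0.208] pointing down, gripper open.
Joint ranges: [-2.72, 2.72], [-0.84, 1.66], [-1.02, 1.22], [-1.77, 2.12], [-1.37, 1.28], [-3.14, 3.14]. Speed limits (rad/s): [2.57, 2.57, 3.14, 3.14, 3.14, 3.14].

## Interface

Orientations are given as [roll, pitch, yaw] about the fixed x, y, z axes, in that order (R = Rz(yaw) Ry(pitch) Rx(roll)).
In Python, from plant import r gives the robot as it stands.
- The arm moves only by the tool step_arm, never from a script. Its argument "series" is one flat list of numbers, 6 for each row, row after row: the shift along the world's x, y, z in m, then the turn, a rotation vector about the world's x, y, z in rad. In form: [x, y, z, ax, ay, az, x, y, z, ax, ay, az, ...]. A call has 1 to 12 rows; each row is the pose to reach, as a shift and turn from the pose commanded when the call began; what a row does not reach only later rows make up. A row lasts 1/8 s, in which the tool goes at most 62.5 mm and 10.7 degrees, less where a joint would pass 70% of its speed; a pose out of reach is approached as far as the arm can. A call with a gripper value outside its range is refused whole. "grip" is the opening, from -1 (shut) to 1 (fully open), set as the call begins (left out, the last holds). The fingers move at their own pace and stop on an object; the grip force is fixed at half the most. Time passes only in rows, so rows that repeat a pose let the fingers close. It gives the time, the measured TCP pose, the force, the opening and the grip force at its end, in the units of the state.
- r.get_obs(): the state, without advancing time (a new reading comes with each control period).
- r.snapshot(name): name is "side" or "top"; returns the picture (480x640x3 uint8, red, green, blue); there is no depth.
- r.camera_model(name): a dict with "fx", "fy", "cx", "cy" (pixels), "world_to_cam" (4x4, takes a point from world to camera coordinates). Camera axes: x right, y down, z forward; pixel columns grow to the right and rows downward; lengths in m; the calibration is good to about 2 mm. A picture is of the moment at which its call begins. camera_model takes no time and is no camera call.
- r.sign_off(): hands the job in; it is judged then, once.
Trained networks look in the newest picture that a camera, given by its name, has taken for a name from the list of things; names that differ only in an ending like _2 or _b are one class to them, and where a whole thing is asked for, a point or a joint stands for the part that bears it (a point fixed in the world has none). Each returns a list of dicts, best first, with "score" (0 to 1); they miss things now and then, are a little off and sometimes report something else, mostly with a low value. They report only what shows in the picture. A call takes as long as a camera call.
- r.find_in(camera, target): "rect" ([left, top, right, bottom] in pixels, round what is visible of it).
- r.spot_point(camera, target): "centre" ([column, row] in pixels: a listed point, or the origin of a listed thing).
The state is a dict: "time_s": time; "joint_positions": joint angles; "dq": joint speeds; "tau": joint torques, N m; "position": TCP position; "eef_rot": TCP orientation; "wrist_force": force on the tool from outside, world axes, zero at the start; "wrist_torque": the same for the moment, N m; "width": finger opening in m; "finger_force": force on a finger pad.
Only numpy, scipy, OpenCV 4.12 (cv2) and the standard library are available. Lean on these libraries where they do the work, as an engineer would, in place of code of your own. Each camera call takes 0.05 s, during which the arm holds its last target. There are 200 camera calls.

## Working session

There is one attempt and no reset: what is moved stays moved. The work goes in short steps, Python scripts to look and compute and a tool call to move; the robot and the scene stay as the last step left them, time stands still between calls to the robot, and variables do not carry over. Pictures are saved under pics/ and viewed, at most 10 in all, crops included, and the job is handed in when it is done.

Besides the shell and the picture viewer there is one more tool, called by a JSON object that holds its "fn" and its "kwargs", one argument or row to a line. step_arm: Moves the arm, as the interface text tells. Its arguments: {"type":"object","properties":{"series":{"type":"array","items":{"type":"number"}},"grip":{"type":"number"}},"required":["series"]}

```bash
mkdir -p pics; cat > h.py <<'E'
import numpy as np,cv2
from plant import r
def shot(c,n):
    im=r.snapshot(c); cv2.imwrite(f'pics/{n}.png',im[:,:,::-1]); return im
def ray(c,px):
    m=r.camera_model(c);T=np.array(m['world_to_cam']);R=T[:3,:3]
    d=R.T@np.array([(px[0]-m['cx'])/m['fx'],(px[1]-m['cy'])/m['fy'],1]);return -R.T@T[:3,3],d
def atz(c,px,z):
    o,d=ray(c,px);return o+d*(z-o[2])/d[2]
def tri(p1,p2):
    (a,u),(b,v)=ray('side',p1),ray('top',p2)
    s=np.linalg.lstsq(np.c_[u,-v],b-a,rcond=None)[0];return (a+u*s[0]+b+v*s[1])/2,np.linalg.norm(a+u*s[0]-b-v*s[1])
def proj(c,p):
    m=r.camera_model(c);q=(np.array(m['world_to_cam'])@np.r_[p,1])[:3];return [m['fx']*q[0]/q[2]+m['cx'],m['fy']*q[1]/q[2]+m['cy']]
E
python3 - <<'E'
from h import *
np.set_printoptions(precision=4,suppress=True)
shot('top','t0');shot('side','s0')
Z=dict(stand=0,board=.094,notch=.055,knob=.097,handle=.051,piece=.097,brush=0,pot=0,can=0)
for n,z in Z.items():
    t=r.spot_point('top',n);s=r.spot_point('side',n)
    for c,l in(('top',t),('side',s)):
        for q in l[:2]: print(n,c,round(q['score'],2),np.round(q['centre']),atz(c,q['centre'],z))
    if t and s: print('  tri',*tri(s[0]['centre'],t[0]['centre']))
print(r.get_obs())
E
```

```text
stand top 0.7 [286. 258.] [0.5788 0.071  0.    ]
stand side 0.71 [283. 262.] [0.5766 0.0653 0.    ]
  tri [ 0.5799  0.0713 -0.0071] 0.0009915885180093163
board top 0.76 [282. 254.] [0.5775 0.0741 0.094 ]
board side 0.92 [282. 235.] [0.5811 0.0674 0.094 ]
  tri [0.5807 0.0728 0.0898] 0.006523188981088789
notch top 0.78 [366. 243.] [ 0.6049 -0.1199  0.055 ]
knob top 0.46 [352. 242.] [ 0.6026 -0.0852  0.097 ]
knob top 0.44 [352. 238.] [ 0.6122 -0.0867  0.097 ]
knob side 0.47 [328. 264.] [ 0.6072 -0.0876  0.097 ]
  tri [ 0.6048 -0.0866  0.0971] 0.005159053682101372
handle top 0.59 [352. 244.] [ 0.6042 -0.0888  0.051 ]
handle side 0.61 [327. 277.] [ 0.6065 -0.0869  0.051 ]
  tri [ 0.6042 -0.0888  0.0542] 0.0009712312077178734
piece top 0.79 [284. 256.] [0.5723 0.0687 0.097 ]
piece side 0.88 [282. 237.] [0.5737 0.0585 0.097 ]
  tri [0.5759 0.0677 0.0885] 0.006341544630991513
brush top 0.93 [337. 192.] [ 0.7404 -0.0561  0.    ]
brush side 0.89 [359. 259.] [ 0.7481 -0.0527  0.    ]
  tri [ 0.7406 -0.0571  0.0076] 0.004347998321558513
pot top 0.57 [469. 264.] [ 0.559  -0.3729  0.    ]
pot side 0.8 [396. 383.] [ 0.5587 -0.3847  0.    ]
  tri [ 0.5627 -0.3786 -0.0134] 0.006403102122765379
can top 0.58 [159. 274.] [0.5431 0.3819 0.    ]
can side 0.83 [216. 206.] [0.5525 0.3805 0.    ]
  tri [0.5467 0.3785 0.004 ] 0.008968764226443401
{'time_s': 1.0, 'joint_positions': array([1.1127, 0.3773, 0.081 , 1.2744, 0.    , 1.4605]), 'dq': array([ 0.0001, -0.0009,  0.0007, -0.0011,  0.0005, -0.0008]), 'tau': array([ -0.0001, -46.3525,  27.0165,   0.0002,  -0.0003,   0.    ]), 'position': array([0.196 , 0.5406, 0.208 ]), 'eef_rot': array([3.1414, 0.    , 2.7938]), 'wrist_force': array([ 0.3557,  0.5396, -0.3663]), 'wrist_torque': array([ 0.082 , -0.0189,  0.0307]), 'finger_force': 0.0, 'width': 0.08546965845459564}
```

View pics/t0.png

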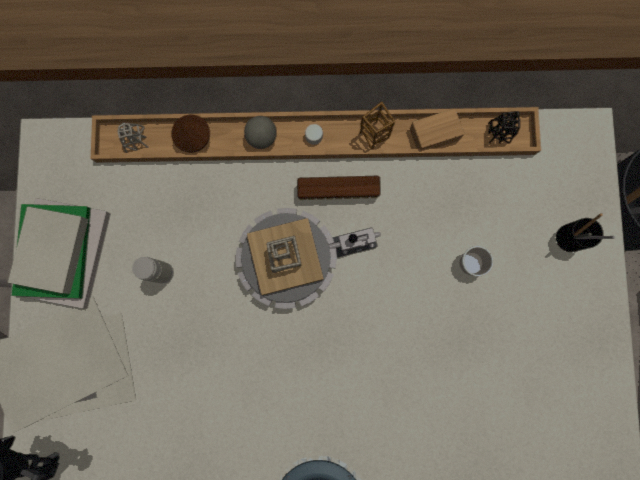

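View pics/s0.png

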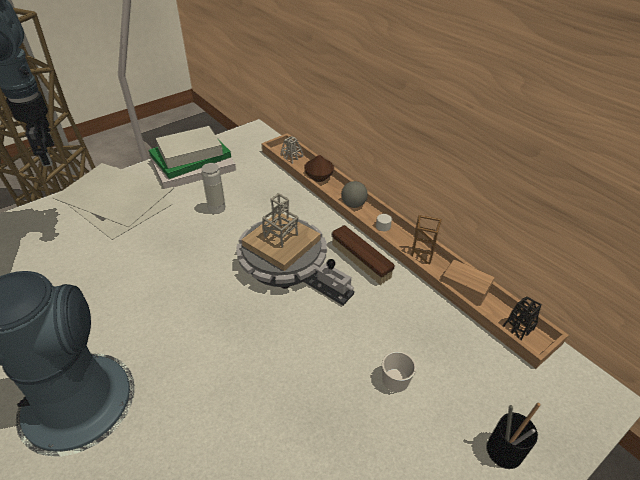

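The top view shows the turntable at about (284,258), knob at (352,239) and housing out to (380,234). The side view shows the knob at (331,264) and the brush just behind. I'll refine the pose from the board outline and check it with an overlay.

```bash
python3 - <<'E'
from h import *
from scipy.optimize import least_squares
np.set_printoptions(precision=4,suppress=True)
im=cv2.imread('pics/t0.png');s=cv2.imread('pics/s0.png')
def seg(img,box,seed):
    x0,y0,x1,y1=box;c=img[y0:y1,x0:x1];hsv=cv2.cvtColor(c,cv2.COLOR_BGR2HSV)
    m=((hsv[...,1]>70)&(hsv[...,2]>70)).astype(np.uint8)
    n,l,st,_=cv2.connectedComponentsWithStats(m);k=1+np.argmax(st[1:,4]);print(st[k])
    h=cv2.convexHull(np.argwhere(l==k)[:,::-1].astype(np.int32))[:,0]
    return h+[x0,y0]
h=seg(im,(230,205,340,315),0)
b=cv2.boxPoints(cv2.minAreaRect(h.astype(np.float32)));w=np.array([atz('top',p,.094)[:2] for p in b])
print(b,w,w.mean(0)); 
for i in range(4):
    e=w[(i+1)%4]-w[i];print(np.linalg.norm(e),np.degrees(np.arctan2(e[1],e[0])))
def ov(img,c,cx,cy,th,name,box):
    R=np.array([[np.cos(th),-np.sin(th)],[np.sin(th),np.cos(th)]])
    k=5;x0,y0,x1,y1=box;o=cv2.resize(img[y0:y1,x0:x1],None,fx=k,fy=k,interpolation=cv2.INTER_CUBIC)
    def pl(P,col,cl=True):
        q=[(np.array(proj(c,np.r_[R@np.array(p[:2])+[cx,cy],p[2]]))-[x0,y0]+.5)*k for p in P]
        cv2.polylines(o,[np.int32(q)],cl,col,1)
    a=.0725;pl([(-a,-a,.094),(a,-a,.094),(a,a,.094),(-a,a,.094)],(0,0,255))
    pl([(.132,-.016,.069),(.212,-.016,.069),(.212,.016,.069),(.132,.016,.069)],(255,0,0))
    t=np.linspace(0,6.28,60);pl([(.118*np.cos(u),.118*np.sin(u),.058) for u in t],(0,255,0))
    pl([(.16,0,.051),(.16,0,.097)],(255,0,255),False)
    cv2.imwrite(f'pics/{name}.png',o)
e=max([(w[(i+1)%4]-w[i]) for i in range(4)],key=lambda e:-e[1]);th=np.arctan2(e[1],e[0]);cx,cy=w.mean(0)
print(cx,cy,th)
ov(im,'top',cx,cy,th,'ovt',(230,200,390,320));ov(s,'side',cx,cy,th,'ovs',(230,190,370,310))
E
```

```text
[  17   14   77   76 3127]
[[244.8214 233.4538]
 [307.2892 217.2584]
 [323.2147 278.6851]
 [260.7468 294.8805]] [[ 0.6264  0.1584]
 [ 0.6618  0.0154]
 [ 0.521  -0.0191]
 [ 0.4864  0.1218]] [0.5739 0.0691]
0.1472908623437937 -76.09183212618969
0.14502204414531986 -166.2313868385307
0.14513855596882672 103.80775904972882
0.14477844517332533 14.620255956138978
0.5739065304197846 0.06912568238147661 -1.3280530044768073
```

View pics/ovt.png

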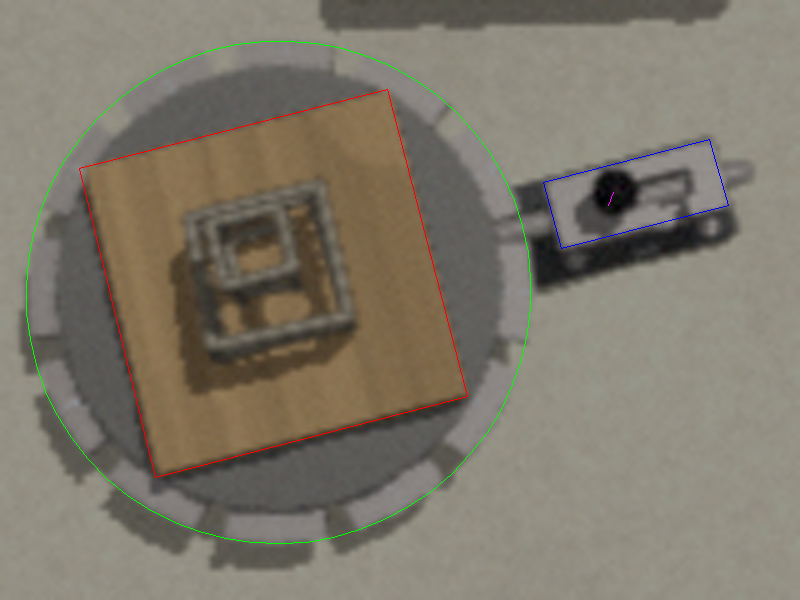

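View pics/ovs.png

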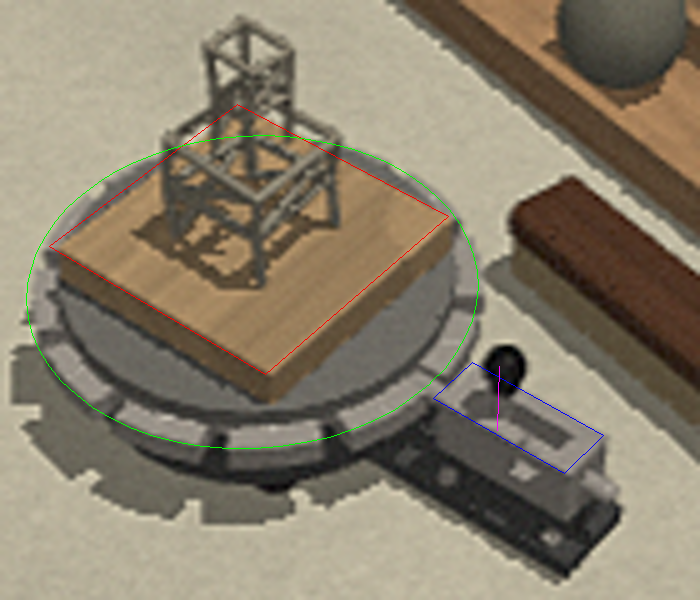

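The overlay matches the top view to within about a pixel. The side view is about 1 px off, which is calibration error. I'm triangulating the knob, then moving round on the robot's side of the sculpture.

```bash
python3 - <<'E'
from h import *
print(tri((330.7,262.9),(352.5,237.7)),atz('top',(352.5,237.7),.097),atz('side',(330.7,262.9),.097))
E
```

```text
(array([ 0.61387719, -0.08735937,  0.09616681]), np.float64(0.0021736335149813483)) [ 0.61283677 -0.08672306  0.097     ] [ 0.61434812 -0.08843464  0.097     ]
```

{"fn": "step_arm", "kwargs": {
  "series": [0.03,-0.05,0.03,0,0,0.1,0.06,-0.1,0.04,0,0,0.2,0.09,-0.15,0.04,0,0,0.3,0.115,-0.2,0.04,0,0,0.4,0.14,-0.25,0.04,0,0,0.5,0.16,-0.3,0.04,0,0,0.592,0.18,-0.36,0.04,0,0,0.592,0.2,-0.42,0.04,0,0,0.592,0.22,-0.48,0.04,0,0,0.592,0.24,-0.54,0.04,0,0,0.592,0.26,-0.6,0.04,0,0,0.592,0.29,-0.63,0.03,0,0,0.592],
  "grip": 0.1
}}

```text
time_s: 2.5
position: [0.4867, -0.0924, 0.2389]
eef_rot: [-3.14, 0.002, -2.901]
wrist_force: [0.8, 1.0, 0.6]
width: 0.047
finger_force: 0.0
```

{"fn": "step_arm", "kwargs": {
  "series": [0.06,0.001,0,0,0,0,0.12,0.002,-0.03,0,0,0,0.1275,0.002,-0.07,0,0,0,0.1275,0.002,-0.11,0,0,0,0.1275,0.002,-0.11,0,0,0,0.1275,0.002,-0.11,0,0,0]
}}

```text
time_s: 3.25
position: [0.6141, -0.0876, 0.1297]
eef_rot: [-3.141, 0.002, -2.897]
wrist_force: [0.5, -0.0, 0.5]
width: 0.047
finger_force: 0.0
```

```bash
python3 - <<'E'
from h import *
o=r.get_obs();print(o['position'],o['eef_rot'],o['wrist_force'],o['width'])
a=shot('top','t1');b=shot('side','s1')
A=cv2.resize(a[190:290,300:400],(400,400),interpolation=2);B=cv2.resize(b[200:300,280:380],(400,400),interpolation=2)
cv2.imwrite('pics/c1.png',np.hstack([A,B])[:,:,::-1])
E
```

```text
[ 0.61409481 -0.08758858  0.12969209] [-3.14082196e+00  1.51983057e-03 -2.89744930e+00] [ 0.51624585 -0.04467635  0.49240319] 0.0469678591969186
```

View pics/c1.png

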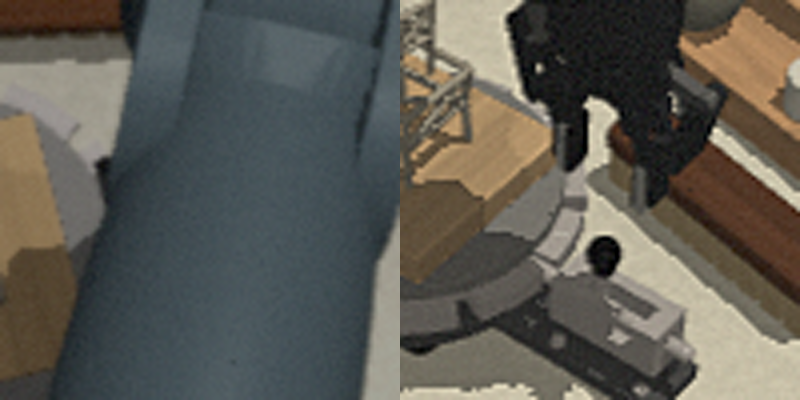

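The side crop shows the open fingers straddling the line above the knob (right panel, about (604,255)). The top view is blocked by the arm. Next I descend and close.

{"fn": "step_arm", "kwargs": {
  "series": [0,0,-0.025,0,0,0,0,0,-0.049,0,0,0,0,0,-0.049,0,0,0,0,0,-0.049,0,0,0]
}}

```text
time_s: 3.85
position: [0.6147, -0.0877, 0.0811]
eef_rot: [-3.14, 0.003, -2.897]
wrist_force: [0.6, -0.3, 0.5]
width: 0.0468
finger_force: 0.0
```

{"fn": "step_arm", "kwargs": {
  "series": [0,0,0,0,0,0,0,0,0,0,0,0,0,0,0,0,0,0,0,0,0,0,0,0,0,0,0,0,0,0,0,0,0,0,0,0],
  "grip": -1
}}

```text
time_s: 4.6
position: [0.6167, -0.0884, 0.0836]
eef_rot: [-3.137, 0.007, -2.897]
wrist_force: [-1.5, 0.3, 15.1]
width: 0.0002
finger_force: 7.9
```

Fingers shut to 0 with 15 N upward, so the knob was missed. I'm looking again.

```bash
python3 - <<'E'
from h import *
b=shot('side','s2')
cv2.imwrite('pics/c2.png',cv2.resize(b[210:310,280:380],(600,600),interpolation=2)[:,:,::-1])
E
```

```text
(no output)
```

View pics/c2.png

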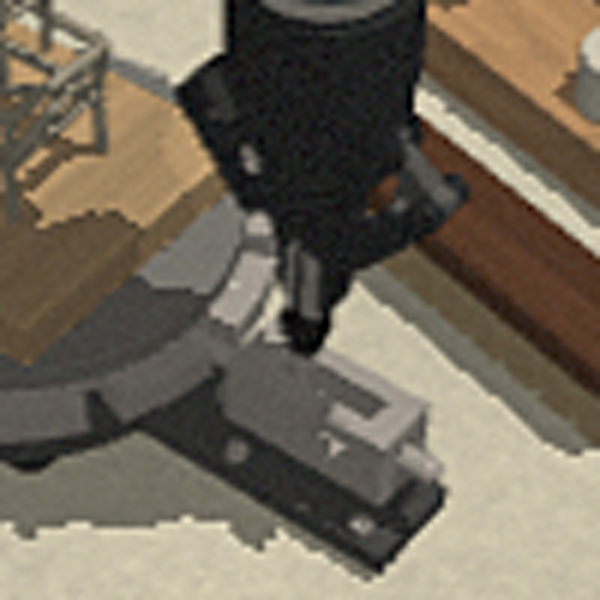

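The knob shows in front of the shut fingers at about (305,325). The half-open pads sat too high and slightly too far in +x, so they squeezed it out. I'll open, go lower and a little nearer the robot, and regrip.

{"fn": "step_arm", "kwargs": {
  "series": [0,0,0,0,0,0,0,0,0,0,0,0,0,0,0,0,0,0,-0.005,-0.001,-0.004,0,0,0,-0.005,-0.001,-0.008,0,0,0,-0.005,-0.001,-0.008,0,0,0,-0.005,-0.001,-0.008,0,0,0],
  "grip": 0.1
}}

```text
time_s: 5.52
position: [0.6084, -0.0884, 0.0709]
eef_rot: [3.141, -0.0, -2.897]
wrist_force: [-0.4, 0.4, 0.2]
width: 0.0471
finger_force: 0.0
```

{"fn": "step_arm", "kwargs": {
  "series": [0,0,0,0,0,0,0,0,0,0,0,0,0,0,0,0,0,0,0,0,0,0,0,0,0,0,0,0,0,0],
  "grip": -1
}}

```text
time_s: 6.15
position: [0.6087, -0.0881, 0.0714]
eef_rot: [3.141, 0.001, -2.897]
wrist_force: [-1.6, 2.1, 4.7]
width: 0.0179
finger_force: 58.7
```

Gripped: width 18 mm, 59 N. Pulling 20 mm along the bore first.

{"fn": "step_arm", "kwargs": {
  "series": [0.001,-0.004,0,0,0,0,0.002,-0.008,0,0,0,0,0.003,-0.012,0,0,0,0,0.004,-0.016,0,0,0,0,0.005,-0.0195,0,0,0,0,0.005,-0.0195,0,0,0,0,0.005,-0.0195,0,0,0,0]
}}

```text
time_s: 7.02
position: [0.613, -0.1058, 0.0713]
eef_rot: [3.138, 0.0, -2.896]
wrist_force: [-3.4, 7.7, 6.9]
width: 0.0178
finger_force: 59.0
```

```bash
python3 - <<'E'
from h import *
o=r.get_obs();print(o['position'],o['wrist_force'],o['wrist_torque'],o['width'])
b=shot('side','s3')
cv2.imwrite('pics/c3.png',cv2.resize(b[210:310,280:380],(600,600),interpolation=2)[:,:,::-1])
E
```

```text
[ 0.61300863 -0.10583946  0.07131186] [-3.43233889  7.68477539  6.9176294 ] [1.41201442 0.53757916 0.00653907] 0.017826287972264935
```

View pics/c3.png

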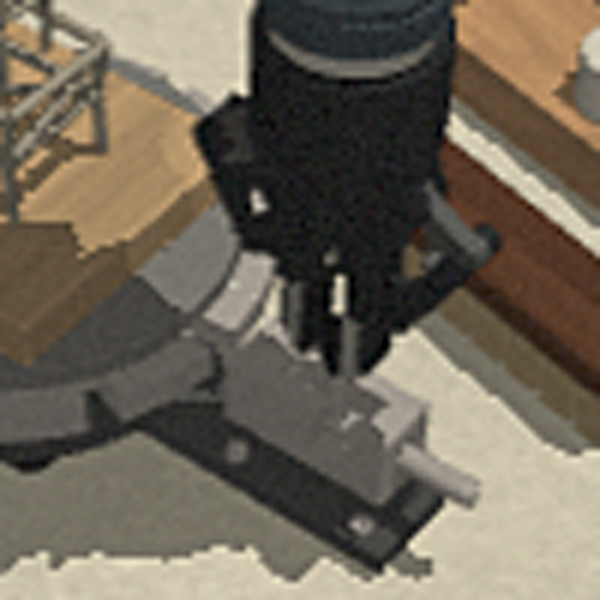

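The pin rod now stands out at the right (about (440,470)) and the spring force is about 8 N. I'll draw to about 27 mm, then start leaning the handle and check the lateral force.

{"fn": "step_arm", "kwargs": {
  "series": [0.001,-0.0045,0,0,0,0,0.0022,-0.009,0,0,0,0,0.0022,-0.009,0,0,0,0,0.0022,-0.009,0,0,0,0]
}}

```text
time_s: 7.58
position: [0.615, -0.1143, 0.0713]
eef_rot: [3.137, 0.0, -2.896]
wrist_force: [-4.2, 7.7, 7.4]
width: 0.0184
finger_force: 59.0
```

{"fn": "step_arm", "kwargs": {
  "series": [-0.003,-0.0007,0,0,0,0,-0.006,-0.0015,-0.0005,0,0,0,-0.009,-0.0022,-0.001,0,0,0,-0.009,-0.0022,-0.001,0,0,0]
}}

```text
time_s: 8.07
position: [0.608, -0.1162, 0.0708]
eef_rot: [3.137, 0.005, -2.896]
wrist_force: [1.6, 8.9, 5.7]
width: 0.0179
finger_force: 58.9
```

{"fn": "step_arm", "kwargs": {
  "series": [-0.0035,-0.0009,-0.001,0,0,0,-0.007,-0.0018,-0.0025,0,0,0,-0.0105,-0.0026,-0.004,0,0,0,-0.0125,-0.0031,-0.005,0,0,0,-0.0125,-0.0031,-0.005,0,0,0]
}}

```text
time_s: 8.7
position: [0.5938, -0.1225, 0.0646]
eef_rot: [3.141, -0.001, -2.898]
wrist_force: [-0.5, 0.2, -0.4]
width: -0.0001
finger_force: 0.0
```

Slipped off. Looking at where the handle is.

{"fn": "step_arm", "kwargs": {
  "series": [-0.03,-0.008,0.03,0,0,0,-0.07,-0.02,0.06,0,0,0,-0.13,-0.03,0.08,0,0,0,-0.17,-0.04,0.08,0,0,0,-0.17,-0.04,0.08,0,0,0],
  "grip": 0.1
}}

```text
time_s: 9.32
position: [0.4216, -0.1623, 0.1452]
eef_rot: [3.141, -0.001, -2.9]
wrist_force: [0.6, -0.0, 1.1]
width: 0.0471
finger_force: 0.0
```

```bash
python3 - <<'E'
from h import *
a=shot('top','t4');b=shot('side','s4')
print(r.get_obs()['position'])
for c in('top','side'):
  for n in('knob','handle'):print(c,n,[(round(q['score'],2),np.round(q['centre'],1)) for q in r.spot_point(c,n)[:2]])
A=cv2.resize(a[190:290,320:400],(400,500),interpolation=2);B=cv2.resize(b[225:325,290:370],(400,500),interpolation=2)
cv2.imwrite('pics/c4.png',np.hstack([A,B])[:,:,::-1])
E
```

```text
[ 0.42467247 -0.16256977  0.14534262]
top knob [(0.43, array([350.6, 238.7]))]
top handle [(0.6, array([351.8, 244.6]))]
side knob [(0.44, array([329.2, 263.9]))]
side handle [(0.66, array([334.1, 282.1])), (0.5, array([331.5, 277.2]))]
```

View pics/c4.png

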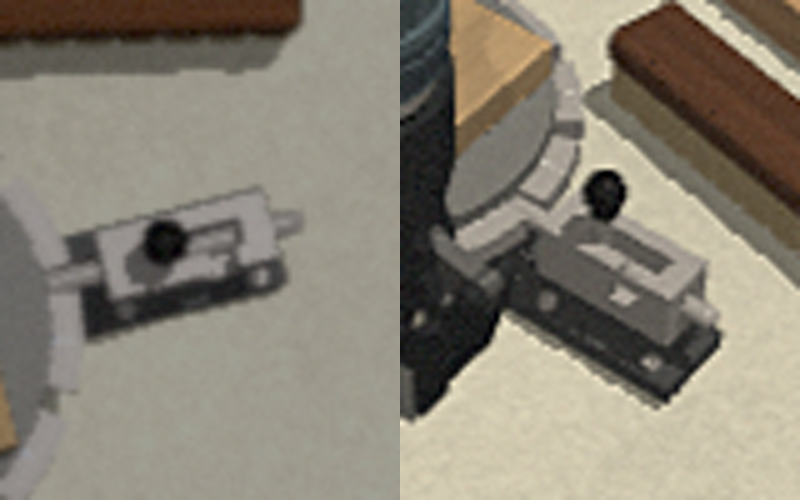

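The handle is back home and upright (knob at top px (352.5,238), side crop (605,193)). I'll regrip, centred better, and this time pull to the end stop to calibrate the draw.

{"fn": "step_arm", "kwargs": {
  "series": [0.05,0.02,0,0,0,0,0.1,0.04,0,0,0,0,0.15,0.06,0,0,0,0,0.187,0.0755,0,0,0,0,0.187,0.0755,0,0,0,0,0.187,0.0755,-0.03,0,0,0,0.187,0.0755,-0.06,0,0,0,0.187,0.0755,-0.073,0,0,0,0.187,0.0755,-0.073,0,0,0,0.187,0.0755,-0.073,0,0,0]
}}

```text
time_s: 10.88
position: [0.612, -0.087, 0.0733]
eef_rot: [-3.141, 0.002, -2.898]
wrist_force: [-0.0, 0.2, -0.5]
width: 0.0471
finger_force: 0.0
```

{"fn": "step_arm", "kwargs": {
  "series": [0,0,-0.0015,0,0,0,0,0,-0.0015,0,0,0,0,0,-0.0015,0,0,0,0,0,-0.0015,0,0,0,0,0,-0.0015,0,0,0],
  "grip": -1
}}

```text
time_s: 11.5
position: [0.6122, -0.0872, 0.0717]
eef_rot: [-3.14, 0.002, -2.898]
wrist_force: [-0.2, -1.5, 6.0]
width: 0.0179
finger_force: 58.7
```

{"fn": "step_arm", "kwargs": {
  "series": [0.0013,-0.005,0,0,0,0,0.0025,-0.01,0,0,0,0,0.0037,-0.015,0,0,0,0,0.005,-0.02,0,0,0,0,0.0062,-0.025,0,0,0,0,0.007,-0.028,0,0,0,0,0.007,-0.028,0,0,0,0,0.007,-0.028,0,0,0,0]
}}

```text
time_s: 12.5
position: [0.618, -0.1112, 0.0715]
eef_rot: [3.136, 0.002, -2.896]
wrist_force: [-2.6, 8.3, 8.8]
width: 0.0179
finger_force: 59.1
```

{"fn": "step_arm", "kwargs": {
  "series": [0.0007,-0.003,0,0,0,0,0.0015,-0.006,0,0,0,0,0.0015,-0.006,0,0,0,0]
}}

```text
time_s: 12.88
position: [0.6194, -0.117, 0.0715]
eef_rot: [3.135, 0.002, -2.895]
wrist_force: [-2.2, 8.1, 10.7]
width: 0.0178
finger_force: 59.1
```

{"fn": "step_arm", "kwargs": {
  "series": [0.0003,-0.001,0,0,0,0,0.0005,-0.002,0,0,0,0,0.0005,-0.002,0,0,0,0]
}}

```text
time_s: 13.25
position: [0.6198, -0.1188, 0.0714]
eef_rot: [3.135, 0.002, -2.895]
wrist_force: [-3.1, 9.1, 9.7]
width: 0.0175
finger_force: 59.2
```

{"fn": "step_arm", "kwargs": {
  "series": [0.0003,-0.001,0,0,0,0,0.0005,-0.002,0,0,0,0,0.0005,-0.002,0,0,0,0]
}}

```text
time_s: 13.62
position: [0.6201, -0.1199, 0.0714]
eef_rot: [3.133, 0.002, -2.895]
wrist_force: [-3.6, 10.1, 10.8]
width: 0.018
finger_force: 59.3
```

{"fn": "step_arm", "kwargs": {
  "series": [0.0003,-0.001,0,0,0,0,0.0005,-0.002,0,0,0,0,0.0005,-0.002,0,0,0,0]
}}

```text
time_s: 14.0
position: [0.6201, -0.12, 0.0714]
eef_rot: [3.129, 0.002, -2.894]
wrist_force: [-4.6, 15.2, 13.0]
width: 0.0174
finger_force: 59.4
```

The stop shows at 33.7 mm of measured travel, so measured travel equals the draw. Backing to 27 mm, then leaning in small stages.

{"fn": "step_arm", "kwargs": {
  "series": [-0.0012,0.0048,0,0,0,0,-0.0024,0.0097,0,0,0,0,-0.0024,0.0097,0,0,0,0,-0.0024,0.0097,0,0,0,0]
}}

```text
time_s: 14.5
position: [0.6185, -0.1132, 0.0715]
eef_rot: [3.135, 0.002, -2.895]
wrist_force: [-2.7, 9.0, 9.1]
width: 0.0182
finger_force: 59.2
```

{"fn": "step_arm", "kwargs": {
  "series": [-0.003,-0.0007,0,0,0,0,-0.006,-0.0015,-0.0005,0,0,0,-0.006,-0.0015,-0.0005,0,0,0]
}}

```text
time_s: 14.88
position: [0.6138, -0.1147, 0.0713]
eef_rot: [3.135, 0.005, -2.895]
wrist_force: [-0.1, 8.5, 7.7]
width: 0.0178
finger_force: 59.1
```

{"fn": "step_arm", "kwargs": {
  "series": [-0.0025,-0.0006,-0.0005,0,0,0,-0.005,-0.0012,-0.0015,0,0,0,-0.005,-0.0012,-0.0015,0,0,0]
}}

```text
time_s: 15.25
position: [0.6085, -0.1164, 0.0707]
eef_rot: [3.137, 0.004, -2.895]
wrist_force: [-7.4, 8.4, 33.2]
width: 0.0149
finger_force: 74.0
```

```bash
python3 - <<'E'
from h import *
o=r.get_obs();print(o['position'],o['wrist_force'],o['width'],o['finger_force'])
b=shot('side','s5')
cv2.imwrite('pics/c5.png',cv2.resize(b[230:300,300:380],(800,700),interpolation=2)[:600,:,::-1])
print(ray('side',(330,265)))
E
```

```text
[ 0.60851834 -0.11642364  0.07068323] [-7.42044142  8.43696858 33.19426777] 0.014925604700348894 73.98046731948853
(array([ 0.06931416, -0.70893178,  0.94680771]), array([ 0.45734838,  0.52255017, -0.72080259]))
```

View pics/c5.png

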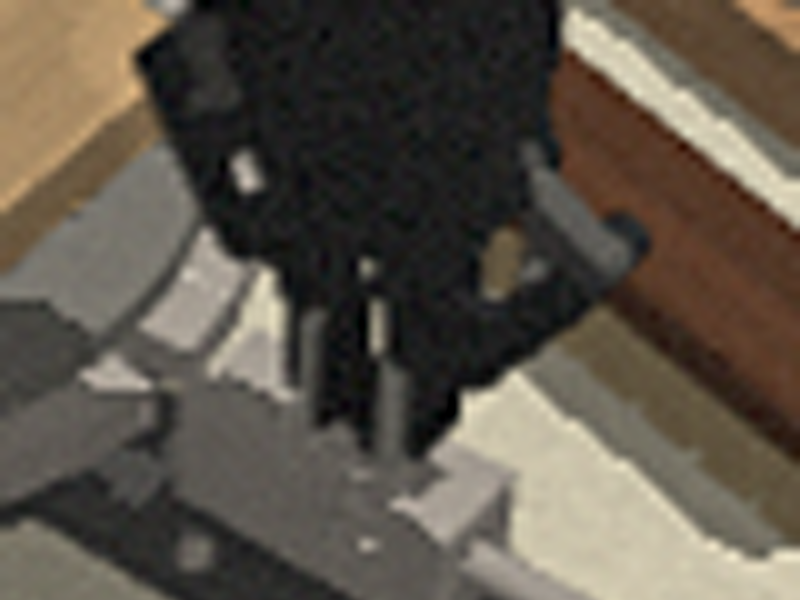

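The ball shows only between the lower ends of the pads (around (345,420)), so the grip is too high. I'll lower step by step while still holding.

{"fn": "step_arm", "kwargs": {
  "series": [0,0,-0.0015,0,0,0,0,0,-0.003,0,0,0,0,0,-0.003,0,0,0]
}}

```text
time_s: 15.68
position: [0.6123, -0.1173, 0.0728]
eef_rot: [3.14, 0.012, -2.895]
wrist_force: [-5.3, 7.9, 34.9]
width: 0.0151
finger_force: 91.3
```

```bash
python3 - <<'E'
from h import *
th=np.radians(-76.0);ex=np.array([np.cos(th),np.sin(th)]);ey=np.array([-ex[1],ex[0]])
C=np.array([.6122,-.0872])-.16*ex
g=np.array([.6085,-.1164]);l=(g-C)@np.c_[ex,ey];print('grasp in stand',l)
def crop(p2,z):
    p=np.array(proj('side',np.r_[C+p2[0]*ex+p2[1]*ey,z]));return np.round((p-[300,230]+.5)*10)
print('housing corners',[crop(q,.069) for q in((.212,-.016),(.212,.016),(.132,-.016))])
for s in(0,.006,.012):
    print(s,'Ltip',crop((l[0]-.009,l[1]-.011),.0707+s),'Rtip',crop((l[0]+.009,l[1]-.011),.0707+s))
for y in(-.004,-.010,-.016): print('knob',y,crop((l[0],y),.051+(.046**2-y*y)**.5))
E
```

```text
grasp in stand [ 0.18743752 -0.01065421]
housing corners [array([432., 550.]), array([509., 473.]), array([169., 400.])]
0 Ltip [306. 495.] Rtip [367. 529.]
0.006 Ltip [307. 478.] Rtip [367. 513.]
0.012 Ltip [308. 461.] Rtip [368. 496.]
knob -0.004 [384. 396.]
knob -0.01 [369. 413.]
knob -0.016 [354. 432.]
```

Projection shows the fingertips sit roughly 15 mm higher than assumed when partly open, so they hold only the top of the ball. I'll ease the pin home while still holding it, then regrip about 11 mm lower.

{"fn": "step_arm", "kwargs": {
  "series": [0.003,0.001,0.004,0,0,0,0.007,0.002,0.005,0,0,0,0.011,0.0027,0.005,0,0,0,0.009,0.0097,0.005,0,0,0,0.0075,0.0167,0.005,0,0,0,0.006,0.0237,0.005,0,0,0,0.0034,0.033,0.005,0,0,0,0.0034,0.033,0.005,0,0,0]
}}

```text
time_s: 16.68
position: [0.6079, -0.0884, 0.0735]
eef_rot: [-3.138, -0.005, -2.898]
wrist_force: [-14.4, -5.8, 23.7]
width: 0.0152
finger_force: 90.7
```

{"fn": "step_arm", "kwargs": {
  "series": [0,0,0,0,0,0,0,0,0,0,0,0,0,0,0,0,0,0],
  "grip": 0.1
}}

```text
time_s: 17.05
position: [0.611, -0.0864, 0.0698]
eef_rot: [3.141, -0.001, -2.897]
wrist_force: [-0.4, -0.1, -0.6]
width: 0.0471
finger_force: 0.0
```

{"fn": "step_arm", "kwargs": {
  "series": [0.001,0,-0.003,0,0,0,0.001,0,-0.006,0,0,0,0.001,0,-0.009,0,0,0,0.001,0,-0.011,0,0,0,0.001,0,-0.011,0,0,0]
}}

```text
time_s: 17.68
position: [0.6119, -0.0866, 0.0592]
eef_rot: [3.141, -0.0, -2.897]
wrist_force: [0.5, 0.9, -0.2]
width: 0.047
finger_force: 0.0
```

No contact with the housing at TCP z = 0.059, which confirms it. Closing.

{"fn": "step_arm", "kwargs": {
  "series": [0,0,0,0,0,0,0,0,0,0,0,0,0,0,0,0,0,0,0,0,0,0,0,0,0,0,0,0,0,0],
  "grip": -1
}}

```text
time_s: 18.3
position: [0.6126, -0.0871, 0.0599]
eef_rot: [-3.141, 0.001, -2.898]
wrist_force: [-0.0, -1.7, 2.1]
width: 0.0182
finger_force: 58.5
```

{"fn": "step_arm", "kwargs": {
  "series": [0.0013,-0.005,0,0,0,0,0.0025,-0.01,0,0,0,0,0.0037,-0.015,0,0,0,0,0.005,-0.02,0,0,0,0,0.0062,-0.025,0,0,0,0,0.0075,-0.03,0,0,0,0,0.0075,-0.03,0,0,0,0,0.0075,-0.03,0,0,0,0]
}}

```text
time_s: 19.3
position: [0.6189, -0.113, 0.0596]
eef_rot: [3.135, 0.001, -2.895]
wrist_force: [-2.7, 8.3, 5.2]
width: 0.0185
finger_force: 59.1
```

{"fn": "step_arm", "kwargs": {
  "series": [-0.003,-0.0007,0,0,0,0,-0.006,-0.0015,-0.0005,0,0,0,-0.009,-0.0022,-0.001,0,0,0,-0.009,-0.0022,-0.001,0,0,0]
}}

```text
time_s: 19.8
position: [0.6113, -0.1148, 0.0588]
eef_rot: [3.134, 0.004, -2.893]
wrist_force: [1.0, 8.9, 4.8]
width: 0.0182
finger_force: 59.3
```

{"fn": "step_arm", "kwargs": {
  "series": [-0.003,-0.0007,-0.0008,0,0,0,-0.006,-0.0015,-0.002,0,0,0,-0.006,-0.0015,-0.002,0,0,0]
}}

```text
time_s: 20.18
position: [0.6041, -0.12, 0.0559]
eef_rot: [3.14, -0.001, -2.897]
wrist_force: [-0.6, -0.1, 0.1]
width: -0.0
finger_force: 0.0
```

{"fn": "step_arm", "kwargs": {
  "series": [-0.03,-0.01,0.04,0,0,0,-0.07,-0.02,0.08,0,0,0,-0.13,-0.03,0.09,0,0,0,-0.16,-0.03,0.09,0,0,-0.18],
  "grip": 0.1
}}

```text
time_s: 20.68
position: [0.4438, -0.1513, 0.148]
eef_rot: [-3.14, 0.003, -3.084]
wrist_force: [-0.4, 0.7, -0.1]
width: 0.0471
finger_force: 0.0
```

```bash
python3 - <<'E'
from h import *
a=shot('top','t6');b=shot('side','s6')
print(r.get_obs()['position'],r.get_obs()['eef_rot'])
for n,im,bx in(('top',a,(335,215,385,262)),('side',b,(315,245,350,300))):
    x0,y0,x1,y1=bx;m=(im[y0:y1,x0:x1].max(2)<28).astype(np.uint8)
    k,l,s,c=cv2.connectedComponentsWithStats(m)
    for i in range(1,k):
        if s[i,4]>8: print(n,s[i,:]+[x0,y0,0,0,0],np.round(c[i]+[x0,y0],1))
th=np.radians(-76.0);ex=np.array([np.cos(th),np.sin(th)]);ey=np.array([-ex[1],ex[0]]);C=np.array([.6128,-.0868])-.16*ex
for d in(0,.0215,.026):
  for t in(0,.3,.6,1.4):
    q=np.r_[C+(.16+d)*ex-.046*np.sin(t)*ey,.051+.046*np.cos(t)];print(d,t,np.round(proj('top',q)),np.round(proj('side',q)))
A=cv2.resize(a[190:290,320:400],(400,500),interpolation=2);B=cv2.resize(b[225:325,290:370],(400,500),interpolation=2)
cv2.imwrite('pics/c6.png',np.hstack([A,B])[:,:,::-1])
E
```

```text
[ 0.44226111 -0.15023497  0.14695187] [ 3.14108940e+00 -5.11058962e-04 -3.08049059e+00]
top [349 235   8   8  44] [352.3 238.2]
side [327 259   8  10  41] [330.6 263.5]
0 0 [353. 238.] [330. 263.]
0 0.3 [354. 244.] [326. 267.]
0 0.6 [355. 249.] [323. 271.]
0 1.4 [357. 259.] [318. 284.]
0.0215 0 [362. 235.] [337. 267.]
0.0215 0.3 [363. 241.] [334. 271.]
0.0215 0.6 [364. 247.] [330. 275.]
0.0215 1.4 [366. 256.] [325. 288.]
0.026 0 [364. 235.] [338. 268.]
0.026 0.3 [365. 241.] [335. 271.]
0.026 0.6 [366. 246.] [332. 276.]
0.026 1.4 [368. 256.] [327. 289.]
```

Home and upright again: the ball creeps sideways out of the pads. I'll yaw the grip about 30° so the wheel-side pad pushes the ball both outward and toward the notch, instead of relying on friction.

{"fn": "step_arm", "kwargs": {
  "series": [0.05,0.02,0,0,0,-0.1,0.1,0.04,0,0,0,-0.2,0.15,0.055,0,0,0,-0.34,0.1706,0.0632,0,0,0,-0.34,0.1706,0.0632,-0.01,0,0,-0.34,0.1706,0.0632,-0.05,0,0,-0.34,0.1706,0.0632,-0.087,0,0,-0.34,0.1706,0.0632,-0.087,0,0,-0.34]
}}

```text
time_s: 21.78
position: [0.6113, -0.0866, 0.0558]
eef_rot: [-3.141, -0.008, 2.866]
wrist_force: [-0.8, -0.1, 0.2]
width: 0.047
finger_force: 0.0
```

{"fn": "step_arm", "kwargs": {
  "series": [0,0,0,0,0,0,0,0,0,0,0,0,0,0,0,0,0,0,0,0,0,0,0,0],
  "grip": -1
}}

```text
time_s: 22.28
position: [0.6166, -0.0874, 0.0614]
eef_rot: [3.141, 0.003, 2.866]
wrist_force: [-1.8, 0.6, 7.1]
width: 0.0187
finger_force: 58.9
```

{"fn": "step_arm", "kwargs": {
  "series": [0.0013,-0.005,0,0,0,0,0.0025,-0.01,0,0,0,0,0.0037,-0.015,0,0,0,0,0.005,-0.02,0,0,0,0,0.0062,-0.025,0,0,0,0,0.0075,-0.03,0,0,0,0,0.0085,-0.034,0,0,0,0,0.0085,-0.034,0,0,0,0]
}}

```text
time_s: 23.28
position: [0.6241, -0.1183, 0.0612]
eef_rot: [3.136, 0.0, 2.868]
wrist_force: [-3.3, 9.8, 9.4]
width: 0.0186
finger_force: 59.2
```

{"fn": "step_arm", "kwargs": {
  "series": [-0.0025,-0.0006,0,0,0,0,-0.005,-0.0012,0,0,0,0,-0.005,-0.0012,0,0,0,0]
}}

```text
time_s: 23.65
position: [0.6211, -0.1186, 0.0613]
eef_rot: [3.133, 0.003, 2.868]
wrist_force: [2.7, 10.7, 5.9]
width: 0.0182
finger_force: 58.9
```

{"fn": "step_arm", "kwargs": {
  "series": [-0.0006,0.0015,0,0,0,0,-0.0012,0.003,0,0,0,0,-0.0012,0.003,0,0,0,0]
}}

```text
time_s: 24.02
position: [0.6203, -0.1155, 0.0614]
eef_rot: [3.133, 0.004, 2.868]
wrist_force: [3.2, 9.5, 5.2]
width: 0.0183
finger_force: 58.9
```

{"fn": "step_arm", "kwargs": {
  "series": [-0.001,0.001,0,0,0,0,-0.0015,0.001,0,0,0,0,-0.0015,0.001,0,0,0,0]
}}

```text
time_s: 24.4
position: [0.6194, -0.1145, 0.0614]
eef_rot: [3.132, 0.005, 2.868]
wrist_force: [5.1, 9.4, 4.6]
width: 0.0186
finger_force: 58.8
```

{"fn": "step_arm", "kwargs": {
  "series": [-0.001,0.001,0,0,0,0,-0.0015,0.001,0,0,0,0,-0.0015,0.001,0,0,0,0]
}}

```text
time_s: 24.78
position: [0.6185, -0.1134, 0.0614]
eef_rot: [3.132, 0.006, 2.868]
wrist_force: [4.9, 9.2, 2.3]
width: 0.0187
finger_force: 58.7
```

{"fn": "step_arm", "kwargs": {
  "series": [-0.002,-0.0005,0,0,0,0,-0.004,-0.001,-0.0005,0,0,0,-0.004,-0.001,-0.0005,0,0,0]
}}

```text
time_s: 25.15
position: [0.611, -0.1165, 0.0594]
eef_rot: [3.138, 0.0, 2.868]
wrist_force: [4.6, 1.1, -2.1]
width: 0.0184
finger_force: 58.6
```

The rod dropped into the notch: the lateral jump came with the spring load leaving the gripper. Continuing the lean gently.

{"fn": "step_arm", "kwargs": {
  "series": [-0.0035,-0.0009,-0.0008,0,0,0,-0.007,-0.0018,-0.002,0,0,0,-0.0105,-0.0026,-0.004,0,0,0,-0.0105,-0.0026,-0.004,0,0,0]
}}

```text
time_s: 25.65
position: [0.6046, -0.1208, 0.0566]
eef_rot: [3.138, 0.008, 2.866]
wrist_force: [8.8, 2.4, -2.8]
width: 0.0168
finger_force: 63.1
```

Now I'll release (the spring should hold the rod in the notch), rise, and check.

{"fn": "step_arm", "kwargs": {
  "series": [0,0,0,0,0,0,0,0,0,0,0,0,0,0,0.03,0,0,0,0,0,0.07,0,0,0,0,0,0.09,0,0,0,0,0,0.09,0,0,0],
  "grip": 0.1
}}

```text
time_s: 26.4
position: [0.6012, -0.1217, 0.1469]
eef_rot: [-3.141, 0.004, 2.865]
wrist_force: [0.1, -1.1, 0.5]
width: 0.0467
finger_force: 0.0
```

```bash
cat > k.py <<'E'
from h import *
b=r.snapshot('side');x0,y0,x1,y1=(312,245,352,300);m=(b[y0:y1,x0:x1].max(2)<28).astype(np.uint8)
k,l,s,c=cv2.connectedComponentsWithStats(m)
for i in range(1,k):
    if s[i,4]>8: print(s[i]+[x0,y0,0,0,0],np.round(c[i]+[x0,y0],1))
print([(round(q['score'],2),np.round(q['centre'],1)) for q in r.spot_point('side','knob')[:2]],r.get_obs()['position'])
E
python3 k.py
```

```text
[339 245  11   5  23] [343.9 246.8]
[341 250   7   9  24] [343.  254.3]
[328 274   8   8  36] [331.5 277.9]
[(0.5, array([330.2, 279. ]))] [ 0.5994727  -0.1210142   0.14415011]
```

The handle stays leaned at about 0.65 rad in the notch. I'll close the fingers and press the knob down from above.

{"fn": "step_arm", "kwargs": {
  "series": [-0.006,0,0,0,0,0,-0.0124,0.001,0,0,0,0,-0.0124,0.001,0,0,0,0,-0.0124,0.001,-0.02,0,0,0,-0.0124,0.001,-0.04,0,0,0,-0.0124,0.001,-0.046,0,0,0,-0.015,0,-0.053,0,0,0,-0.0175,-0.001,-0.06,0,0,0,-0.0175,-0.001,-0.06,0,0,0],
  "grip": -1
}}

```text
time_s: 27.62
position: [0.5821, -0.122, 0.0847]
eef_rot: [3.141, -0.001, 2.866]
wrist_force: [-0.1, -0.6, -0.7]
width: 0.0001
finger_force: 0.0
```

{"fn": "step_arm", "kwargs": {
  "series": [-0.001,0,-0.004,0,0,0,-0.002,0,-0.008,0,0,0,-0.003,0,-0.012,0,0,0,-0.004,0,-0.015,0,0,0,-0.004,0,-0.015,0,0,0]
}}

```text
time_s: 28.25
position: [0.5773, -0.1227, 0.0703]
eef_rot: [-3.14, -0.002, 2.865]
wrist_force: [-4.6, -1.4, 5.7]
width: -0.0001
finger_force: 3.4
```

```bash
python3 k.py
```

```text
[317 245  20  38 117] [326.4 266.5]
[321 245   4   8  15] [322.7 248.4]
[328 248   8   8  17] [331.5 252.4]
[326 257   9  11  36] [330.6 261.4]
[(0.51, array([328.1, 282.5]))] [ 0.57730185 -0.1226344   0.07038752]
```

{"fn": "step_arm", "kwargs": {
  "series": [0,0,0.02,0,0,0,0,0,0.032,0,0,0,0.011,0.0027,0.032,0,0,0,0.011,0.0027,0.027,0,0,0,0.011,0.0027,0.02,0,0,0,0.0105,0.0026,0.014,0,0,0,0.0095,0.0024,0.009,0,0,0,0.0085,0.002,0.004,0,0,0,0.007,0.002,0.0015,0,0,0,0.007,0.002,0.0015,0,0,0]
}}

```text
time_s: 29.6
position: [0.5855, -0.1201, 0.0716]
eef_rot: [3.141, 0.0, 2.866]
wrist_force: [0.1, 0.0, -0.2]
width: -0.0001
finger_force: 0.0
```

```bash
python3 k.py
```

```text
[326 245  12  33  97] [332.1 260.7]
[321 251   9   7  24] [324.  253.6]
[325 258   3   6  12] [325.8 260.6]
[327 277   8   7  28] [330.9 280.5]
[(0.51, array([330.4, 281.9]))] [ 0.58569973 -0.12000367  0.07173979]
```

The tip evidently sits about 15 mm above the reported TCP, so I keep pressing down.

{"fn": "step_arm", "kwargs": {
  "series": [0,0,-0.004,0,0,0,0,0,-0.008,0,0,0,0,0,-0.012,0,0,0,0,0,-0.012,0,0,0]
}}

```text
time_s: 30.2
position: [0.5854, -0.1198, 0.0589]
eef_rot: [3.141, -0.001, 2.866]
wrist_force: [0.1, 0.3, 0.5]
width: 0.0
finger_force: 0.0
```

```bash
python3 k.py
```

```text
[318 245  20  45 214] [328.1 267.1]
[(0.66, array([325.4, 287. ])), (0.66, array([282.6, 263.8]))] [ 0.58568497 -0.1199333   0.05936495]
```

The knob reads (325,287), which matches parked (325,288). I'll lift clear, go to the wheel-pushing start on the robot's side, and verify the parking there.

{"fn": "step_arm", "kwargs": {
  "series": [-0.005,0,0.03,0,0,0,-0.03,0.005,0.06,0,0,-0.15,-0.07,0.01,0.06,0,0,-0.33,-0.11,0.02,0.06,0,0,-0.51,-0.12,0.04,0.06,0,0,-0.69,-0.12,0.06,0.06,0,0,-0.87,-0.115,0.08,0.06,0,0,-1.05,-0.115,0.08,0.06,0,0,-1.05,-0.115,0.08,0.06,0,0,-1.05]
}}

```text
time_s: 31.42
position: [0.4707, -0.0404, 0.1196]
eef_rot: [3.141, 0.001, 1.818]
wrist_force: [0.1, -1.1, -0.0]
width: 0.0002
finger_force: 0.0
```

```bash
python3 - <<'E'
from h import *
a=shot('top','t7');b=shot('side','s7');o=r.get_obs();print(o['position'],o['eef_rot'])
for n,im,bx in(('top',a,(335,215,395,275)),('side',b,(305,245,352,305))):
    x0,y0,x1,y1=bx;m=(im[y0:y1,x0:x1].max(2)<28).astype(np.uint8)
    k,l,s,c=cv2.connectedComponentsWithStats(m)
    for i in range(1,k):
        if s[i,4]>8: print(n,s[i,:]+[x0,y0,0,0,0],np.round(c[i]+[x0,y0],1))
for c in('top','side'):print([(round(q['score'],2),np.round(q['centre'],1)) for q in r.spot_point(c,'knob')[:2]])
A=cv2.resize(a[200:300,320:400],(400,500),interpolation=2);B=cv2.resize(b[225:325,280:360],(400,500),interpolation=2)
cv2.imwrite('pics/c7.png',np.hstack([A,B])[:,:,::-1])
E
```

```text
[ 0.47065639 -0.04059428  0.11957856] [3.14143867e+00 3.29481418e-04 1.81630257e+00]
top [362 249   7  10  45] [365.  253.9]
side [323 282   9   8  35] [326.9 285.5]
[(0.43, array([367.9, 254.4]))]
[(0.46, array([323.8, 286.4])), (0.34, array([336.4, 280.8]))]
```

View pics/c7.png

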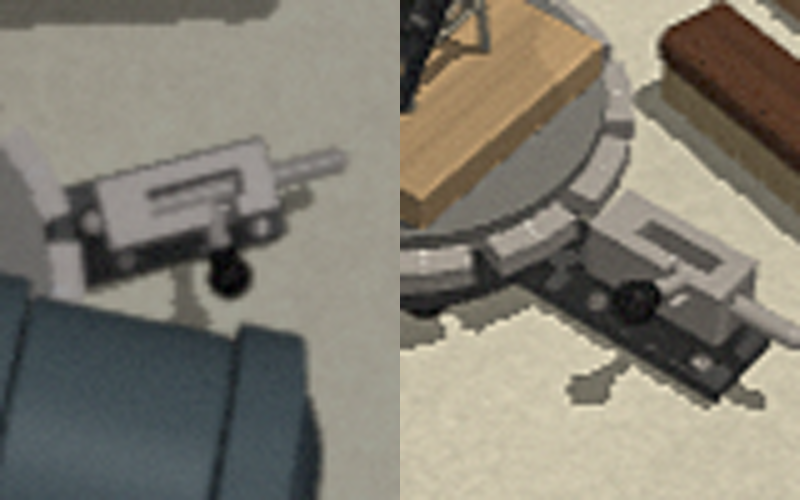

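The handle is laid over in the notch with the pin out of the ring (knob at top crop (230,273), side crop (635,300)). I'll fit the draw and turn to see whether it has gone under the lip.

```bash
python3 - <<'E'
from h import *
from scipy.optimize import least_squares
th=np.radians(-76.0);ex=np.array([np.cos(th),np.sin(th)]);ey=np.array([-ex[1],ex[0]]);C=np.array([.6128,-.0868])-.16*ex
def P(d,t):
    q=np.r_[C+(.16+d)*ex-.046*np.sin(t)*ey,.051+.046*np.cos(t)];return np.r_[proj('top',q),proj('side',q)]
b=np.r_[352.4,238.1,330.6,263.4]-P(0,0)
o=np.r_[365,253.9,326.9,285.5]
s=least_squares(lambda v:P(v[0]/1e3,v[1])+b-o,[22,1.3]);print(s.x,s.fun,b)
for v in((.0215,1.4),(.0255,1.2),(.0255,1.1)):print(v,np.round(P(*v)+b-o,1))
E
```

```text
[21.21925523  1.14296834] [ 0.40976733  0.83473023  0.05502017 -0.50662985] [-0.13430338  0.38439635  0.82037216  0.60302724]
(0.0215, 1.4) [ 0.5  2.7 -0.8  3.5]
(0.0255, 1.2) [2.2 0.9 1.2 1.2]
(0.0255, 1.1) [ 2.2 -0.1  1.7 -0.4]
```

The draw fits 21.2 mm, so the pin is under the lip, with the turn near 1.15–1.3. I'll press the knob gently down once more for margin.

{"fn": "step_arm", "kwargs": {
  "series": [0.03,-0.03,0,0,0,0,0.07,-0.06,0,0,0,0,0.1,-0.078,0,0,0,0,0.1036,-0.078,-0.03,0,0,0,0.1036,-0.078,-0.052,0,0,0,0.1036,-0.078,-0.058,0,0,0,0.1036,-0.078,-0.064,0,0,0,0.1036,-0.078,-0.068,0,0,0,0.1036,-0.078,-0.068,0,0,0]
}}

```text
time_s: 32.75
position: [0.5745, -0.118, 0.0519]
eef_rot: [3.141, 0.0, 1.816]
wrist_force: [-0.8, 0.2, -0.2]
width: 0.0003
finger_force: 0.0
```

{"fn": "step_arm", "kwargs": {
  "series": [0,0,-0.003,0,0,0,0,0,-0.006,0,0,0,0,0,-0.006,0,0,0]
}}

```text
time_s: 33.12
position: [0.5745, -0.1181, 0.0461]
eef_rot: [3.141, 0.001, 1.816]
wrist_force: [-1.6, -0.6, 3.2]
width: -0.0001
finger_force: 1.8
```

{"fn": "step_arm", "kwargs": {
  "series": [0,0,-0.002,0,0,0,0,0,-0.004,0,0,0,0,0,-0.004,0,0,0]
}}

```text
time_s: 33.5
position: [0.575, -0.1183, 0.045]
eef_rot: [3.139, 0.002, 1.816]
wrist_force: [-7.6, 1.6, 23.3]
width: -0.0002
finger_force: 11.2
```

It's firmly at its stop (stiff at 23 N), so it's fully laid over. Now I'll move to the board's near side.

{"fn": "step_arm", "kwargs": {
  "series": [-0.005,0,0.03,0,0,0,-0.03,0.01,0.06,0,0,0,-0.07,0.03,0.06,0,0,0,-0.1,0.06,0.06,0,0,0,-0.09,0.1,0.05,0,0,0,-0.085,0.1,0.03,0,0,0,-0.083,0.1,0.0144,0,0,0,-0.083,0.1,0.0144,0,0,0]
}}

```text
time_s: 34.5
position: [0.49, -0.0176, 0.0548]
eef_rot: [-3.139, -0.001, 1.816]
wrist_force: [0.5, 0.1, 0.1]
width: -0.0004
finger_force: 0.0
```

{"fn": "step_arm", "kwargs": {
  "series": [0.006,0.0015,0,0,0,0,0.0129,0.0034,0,0,0,0,0.0215,-0.0032,0,0,0,0.1,0.0309,-0.0088,0,0,0,0.2,0.0406,-0.0135,0,0,0,0.3]
}}

```text
time_s: 35.12
position: [0.5321, -0.0319, 0.0563]
eef_rot: [-3.141, 0.0, 2.119]
wrist_force: [-1.2, 0.7, 0.9]
width: 0.0002
finger_force: 0.7
```

```bash
cat > w.py <<'E'
from h import *
a=r.snapshot('top');cv2.imwrite('pics/w.png',a[:,:,::-1])
o=r.get_obs();print(o['time_s'],o['position'],o['wrist_force'])
x0,y0,x1,y1=230,205,340,315;h=cv2.cvtColor(np.ascontiguousarray(a[y0:y1,x0:x1,::-1]),cv2.COLOR_BGR2HSV)
m=((h[...,1]>70)&(h[...,2]>70)).astype(np.uint8);E=cv2.Canny(m*255,50,100)
k,l,s,c=cv2.connectedComponentsWithStats(m);i=1+np.argmax(s[1:,4])
hull=cv2.convexHull(np.argwhere(l==i)[:,::-1].astype(np.int32));print(s[i],cv2.minAreaRect(hull))
L=cv2.HoughLinesP(E,1,np.pi/360,15,minLineLength=20,maxLineGap=4)
for q in (L[:,0] if L is not None else []):print(q+[x0,y0,x0,y0],round(np.degrees(np.arctan2(-(q[3]-q[1]),q[2]-q[0])),1))
E
python3 w.py
```

```text
35.175 [ 0.5340162  -0.03245116  0.05655942] [2.39432065 0.09101049 0.33897767]
[  13   10   60   84 2006] ((54.13789749145508, 51.308719635009766), (63.779869079589844, 63.73768997192383), 62.35402297973633)
[243 243 296 214] 28.7
[243 247 270 297] -61.6
[265 246 289 233] 28.4
[269 253 281 273] -59.0
[284 252 301 228] 54.7
[264 247 276 273] -65.2
```

The wheel follows (board edge from 14.5° to 28.6°). Continuing the arc.

{"fn": "step_arm", "kwargs": {
  "series": [0.0102,-0.0037,0,0,0,0.1,0.0208,-0.0064,0,0,0,0.2,0.0316,-0.008,0,0,0,0.3,0.0424,-0.0085,0,0,0,0.4,0.0533,-0.0079,0,0,0,0.5,0.0641,-0.0063,0,0,0,0.6,0.0746,-0.0036,0,0,0,0.7,0.0848,0.0002,0,0,0,0.8,0.0946,0.005,0,0,0,0.9,0.1039,0.0106,0,0,0,1.0,0.1125,0.0172,0,0,0,1.1,0.1125,0.0172,0,0,0,1.1]
}}

```text
time_s: 36.67
position: [0.6454, -0.014, 0.0563]
eef_rot: [3.141, 0.001, -3.069]
wrist_force: [-0.8, 0.7, 0.2]
width: 0.0001
finger_force: 0.0
```

```bash
python3 w.py
```

```text
36.725 [ 0.64460998 -0.01394779  0.05614681] [-0.08394748  0.20242292  0.25635949]
[  21   20   30   65 1125] ((35.5, 52.0), (64.0, 29.0), 90.0)
[250 232 255 289] -85.0
[267 245 270 272] -83.7
```

The board edge is now at about 95°, so θ ≈ 1.40. Final bit to 1.57, then back off outward and rise.

{"fn": "step_arm", "kwargs": {
  "series": [0.005,0.004,0,0,0,0.06,0.0092,0.0085,0,0,0,0.12,0.0131,0.0132,0,0,0,0.17,0.0131,0.0132,0,0,0,0.17,0.0131,0.0132,0,0,0,0.17,0.017,-0.002,0,0,0,0.17,0.02,-0.016,0.02,0,0,0.17,0.02,-0.03,0.07,0,0,0.17,0.01,-0.06,0.12,0,0,0.17,-0.02,-0.1,0.15,0,0,0.17,-0.07,-0.14,0.15,0,0,0.17,-0.12,-0.18,0.15,0,0,0.17]
}}

```text
time_s: 38.22
position: [0.5256, -0.1949, 0.2067]
eef_rot: [-3.14, 0.001, -2.899]
wrist_force: [-0.3, -1.1, 0.5]
width: -0.0002
finger_force: 0.0
```

{"fn": "step_arm", "kwargs": {
  "series": [-0.05,-0.03,0,0,0,0,-0.09,-0.04,0,0,0,0,-0.09,-0.04,0,0,0,0]
}}

```text
time_s: 38.6
position: [0.4338, -0.2336, 0.2062]
eef_rot: [3.141, -0.001, -2.902]
wrist_force: [0.5, 0.9, 0.2]
width: -0.0002
finger_force: 0.0
```

```bash
python3 w.py; python3 - <<'E'
from h import *
a=cv2.imread('pics/w.png')[:,:,::-1];b=shot('side','s9')
for n,im,bx in(('top',a,(335,215,395,275)),('side',b,(305,245,352,305))):
    x0,y0,x1,y1=bx;m=(im[y0:y1,x0:x1].max(2)<28).astype(np.uint8)
    k,l,s,c=cv2.connectedComponentsWithStats(m)
    for i in range(1,k):
        if s[i,4]>8: print(n,s[i,4],np.round(c[i]+[x0,y0],1))
for n in('brush','pot','can'):print(n,[np.round(q['centre']) for q in r.spot_point('top',n)[:1]])
E
```

```text
38.65 [ 0.43559732 -0.23341774  0.2063275 ] [ 1.03780955 -0.34197051  0.31480874]
[  17   14   76   76 3135] ((54.20588684082031, 51.323524475097656), (63.786865234375, 64.27194213867188), 75.96376037597656)
[249 232 306 218] 13.8
[308 219 322 277] -76.4
[247 239 259 291] -77.0
[263 294 322 279] 14.3
[271 266 300 260] 11.7
[294 236 300 263] -77.5
[266 247 287 257] -25.5
[269 239 292 234] 12.3
[291 235 296 258] -77.7
[265 242 271 267] -76.5
[247 237 260 293] -76.9
[276 270 300 265] 11.8
[307 219 315 250] -75.5
top 40 [365.2 255.6]
side 39 [328.7 257.6]
side 40 [309.5 272.1]
side 11 [316.5 265.8]
side 14 [319.3 272.4]
side 67 [318.9 285.6]
side 30 [309.5 288.6]
side 10 [314.8 287.2]
side 23 [313.3 297.3]
brush [array([337., 191.])]
pot [array([467., 263.])]
can [array([163., 273.])]
```

The board edges are square again after the quarter turn, the knob is in its parked place, and the brush, pot and can read within a few pixels of their start. The arm is clear, so I'm handing in.

```bash
python3 -c "
from plant import r
print(r.sign_off())"
```

```text
the job is handed in; nothing more can be done
None
```

I handed the job in, and by the last camera check the pin is parked under the notch lip and the wheel is a quarter turn anticlockwise with the arm clear; no verdict was returned, and before it parked the handle slipped from the grip and sprang home twice, an impact I couldn't measure.

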